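Hold the ultrasonic cleaner's lid at its balance point

ROBOT

A 6-joint arm with a two-finger parallel gripper is mounted at the origin on the work surface. World frame = base frame: x ahead of the robot, y to its left, z up, the work surface at z = 0. Lengths are in m, angles in rad, forces in N, time in s.
With the tool pointing down it reaches from about 0.375 to 0.9 m from the base axis. Payload 3.1 kg.
Tool frame: the origin (TCP) lies at the very end of the fingers, on their centre line; the grasp point (between the pads) lies grip_depth behind it (grip_depth is the distance from the TCP to the grasp point, in m); z points along the fingers, y is the line along which they close (so a half turn about z gives the same grasp; the last joint's range is limited). The gripper opens to 85 mm and grips with 20 to 120 N. Pads are 22 mm wide; open, the fingers measure 114 mm over their backs; the gripper's body (76 mm by 85 mm) begins 54 mm behind the grasp point. The pads swing forward as they close: fully open they stand 13 mm farther back than shut.
Start: joints at [-1.379, 0.527, 1.433, -0, 1.181, -0.178], TCP at [0.226, -0.583, 0.231] pointing down, gripper open.
Joint ranges: [-3.08, 3.08], [-0.75, 2.2], [0.22, 2.44], [-1.43, 4.57], [0, 2.65], [-2.85, 2.85]. Speed limits (rad/s): [2.79, 2.79, 3.14, 3.14, 3.14, 3.14].

INTERFACE

Orientations are given as a unit quaternion [w, x, y, z].
In Python, from workcell import get_state, capture, close_job, grip_depth gives the robot as it stands. The module is installed in compiled form; this text tells all that it offers.
- The arm moves only by the tool jog_arm, never from a script. Its argument "targets" is a list of rows, each a list of 2 entries, a list of its own where there are three numbers: the shift along the world's x, y, z in m, then the turn about the world's z in degrees. In form: [[[dx, dy, dz], twist], ...]. A call has 1 to 20 rows; each row shifts and turns the commanded pose from where the row before left it; what a row does not reach is not made up. A row lasts 1/10 s, in which the tool goes at most 50 mm and 8.59 degrees, less where a joint would pass 70% of its speed; a pose out of reach is approached as far as the arm can. A call is refused whole if a number of a shift passes 0.05 or a number of a turn 8.59, either way. A call with a gripper value outside its range is refused whole. "claw" is the closure, from -1 (fully open) to 1 (shut), set as the call begins (left out, the last holds). The fingers move at their own pace and stop on an object; "squeeze" is the grip in N (left out, the last holds). Time passes only in rows, so rows that do not move let the fingers close. It gives the time, the measured TCP pose, the force, the opening and the grip force at its end, in the units of the state.
- get_state(): the state, without advancing time (a new reading comes with each control period).
- capture(name): name is "scene" or "side" or "wrist"; returns a dict with "img" (420x560x3 uint8, red, green, blue), "z_map" (420x560 float32, m along the optical axis (not along the pixel's ray), 0 where there is no reading), "mtx" (3x3 intrinsics, pixels), "xyz" and "rotation" of the camera in the world. Camera axes: x right, y down, z forward; pixel columns grow to the right and rows downward; lengths in m; the calibration is good to about 2 mm. A picture is of the moment at which its call begins.
- close_job(): hands the job in; it is judged then, once.
The state is a dict: "time": time; "joint_positions": joint angles; "joint_vel": joint speeds; "joint_torque": joint torques, N m; "eef_pos": TCP position; "eef_rot": TCP orientation; "contact_force": force on the tool from outside, world axes, zero at the start; "ft_torque": the same for the moment, N m; "finger_gap": finger opening in m; "finger_force": force on a finger pad.
Only numpy, scipy, OpenCV 4.12 (cv2) and the standard library are available. Lean on these libraries where they do the work, as an engineer would, in place of code of your own. Each camera call takes 0.05 s, during which the arm holds its last target. There are 200 camera calls.

TASK

The stay that props the lid of the ultrasonic cleaner has come off, and I need both hands to screw it back on. Lift the wire dipping basket off the closed lid and set it down gently, upright, in the drip tray beside the cleaner; then swing the lid up to its balance point, standing straight up over its hinge, and finish while still holding it there, steady, so that it neither drops shut nor falls over backwards. Leave the other things on the bench alone.

Things in the scene. Friction and masses are not known exactly. Their poses are not given: they have to be found in the camera images.
- cleaner: Benchtop ultrasonic cleaner, off-white housing 145 mm deep (its x), 240 mm wide (its y), 115 mm high, fixed to the bench; origin at the centre of its underside. Its +x points from the control panel at the front to the hinge at the back, +z up. Its place and yaw vary. The shut lid's flat top is 128 mm above the bench.
- lid (a joint): Angle of the cleaner's lid: 0 shut (level), growing as the front edge swings up and back; 1.571 is straight up, where its weight stands exactly over the hinge: its balance point. A stop ends the swing at 1.95. The hinge is free, with no stay, spring or catch: let go below 1.571 the lid drops shut, beyond that it falls over backwards.
- lid_hinge (a point): Middle of the lid's hinge axis, which runs along the cleaner's y at its back edge: in the cleaner's frame at x +75.5 mm, z 122 mm. The lid is a flat steel slab 148 mm deep, 244 mm wide, 12 mm thick, about 0.4 kg, its mid-plane passing through the axis; its front edge is 152 mm from the axis.
- lid_bar (a point): Middle of the lid's handle: round steel bar 12 mm thick along the cleaner's y, 102 mm clear between its two arms, 45 mm off the lid's front edge in the lid's mid-plane (39 mm gap). It is 197 mm from the hinge axis: lid shut, it is in front of the cleaner 122 mm above the bench; lid straight up, 319 mm up right over the hinge. Being round, it can turn in the fingers as the lid swings.
- basket: Round wire-mesh dipping basket of steel, 68 mm across the foot, 82 mm across the rim, rim 55 mm high, about 0.2 kg; it stands loose on the shut lid. Origin at the centre of its underside, z up. A rigid handle arches across it along its own y.
- basket_grip (a point): Middle of the top of the basket's handle, 115 mm above its underside: a straight round black sleeve 10 mm thick and 40 mm long along the basket's y. Below it there is 55 mm of free space down to the rim.
- tray: Drip tray: shallow aluminium tray fixed to the bench, on the left or on the right of the cleaner, 140 mm (its x) by 180 mm (its y) outside, walls 14 mm high and 4 mm thick, floor 4 mm above the bench; origin at the centre of its underside. Its yaw varies.
- block: Bystander: cream soldering block 100 by 140 by 30 mm, loose, on the other side of the cleaner from the tray; origin at the centre of its underside.
- dish: Bystander: small glass bowl 72 mm across and 34 mm high, standing loose on the soldering block; origin at the centre of its underside.
- stay: Bystander: the detached lid stay, a slotted steel strip 14 by 130 by 4 mm lying loose on the bench in front of the cleaner (towards the robot); origin at the centre of its underside, long along its y.
- driver: Bystander: black-handled screwdriver, 130 mm long, 26 mm thick at the handle, lying loose on the bench in front of the cleaner (towards the robot); origin at mid length on the bench.
Not all that is in view belongs to the job. What is meant by the basket is not blue, and is the larger of those in its own colour.

How it is judged:
By the outcome, as a careful person would: the job done as asked, in the order asked, and still so for the second after the job is handed in, while the arm keeps its last pose, push and grip.
It also fails if it takes over 58 s, if anything falls off the work surface, if the arm or the gripper's body presses on something with over 40 N, if the wrist force passes 120 N, or if a joint passes its speed limit or range.

## Working session

There is one attempt and no reset: what is moved stays moved. The work goes in short steps, Python scripts to look and compute and a tool call to move; the robot and the scene stay as the last step left them, time stands still between calls to the robot, and variables do not carry over. Pictures are saved under pics/ and viewed, at most 10 in all, crops included, and the job is handed in when it is done.

Besides the shell and the picture viewer there is one more tool, called after ">>>" as name([rows], argument=value, ...), one row to a line, values as JSON. jog_arm: Moves the arm, as the interface text tells. Its arguments: {"type":"object","properties":{"targets":{"type":"array"},"claw":{"type":"number"},"squeeze":{"type":"number"}},"required":["targets"]}

```bash
mkdir -p pics; cat > h.py <<'E'
import numpy as np, cv2
from workcell import get_state, capture, close_job, grip_depth
def pts(c):
    v,u=np.mgrid[:420,:560]; K=c["mtx"]; z=c["z_map"]
    p=np.stack([(u-K[0,2])/K[0,0]*z,(v-K[1,2])/K[1,1]*z,z],-1)
    return p@np.array(c["rotation"]).T+np.array(c["xyz"])
E
python3 - <<'E'
from h import *
print(grip_depth,{k:np.round(v,4) for k,v in get_state().items()})
ims=[]
for n in("scene","side"):
    c=capture(n); np.savez(n,**c); print(n,c["xyz"],c["rotation"],c["mtx"])
    cv2.imwrite(f"pics/{n}.png",c["img"][:,:,::-1])
E
```

```text
0.0187 {'time': np.float64(0.0), 'joint_positions': array([-1.3795,  0.5285,  1.4339,  0.    ,  1.1814, -0.1785]), 'joint_vel': array([-0.0016, -0.0014, -0.0002,  0.0002,  0.0007, -0.0008]), 'joint_torque': array([-6.00000e-04, -4.42355e+01, -1.78024e+01, -3.00000e-04,
        8.40000e-03,  0.00000e+00]), 'eef_pos': array([ 0.2258, -0.582 ,  0.2303]), 'eef_rot': array([-0.0011,  0.983 ,  0.1838, -0.    ]), 'contact_force': array([-0.3909,  0.2791,  1.459 ]), 'ft_torque': array([ 0.0209, -0.0516,  0.0504]), 'finger_force': np.float64(0.0), 'finger_gap': np.float64(0.0854)}
scene [1.20537276 0.0733691  0.93855421] [-0.22601081  0.6406609   0.68734225 -0.25696958] [[391.9602308    0.         281.27978453]
 [  0.         391.9602308  209.61777634]
 [  0.           0.           1.        ]]
side [-0.00647714  0.60041086  0.68092376] [ 0.17319133 -0.32719299  0.81013032 -0.45457494] [[472.52030679   0.         286.55668616]
 [  0.         472.52030679 210.06111157]
 [  0.           0.           1.        ]]
```

View pics/scene.png

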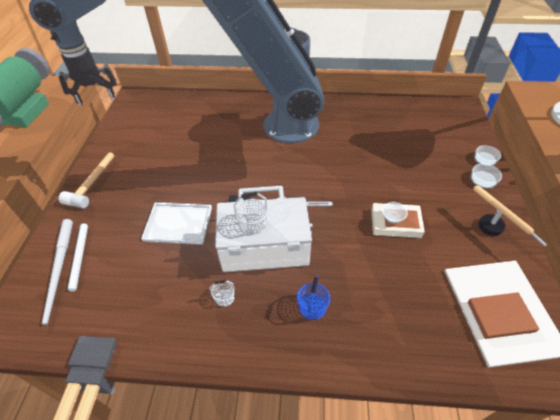

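View pics/side.png

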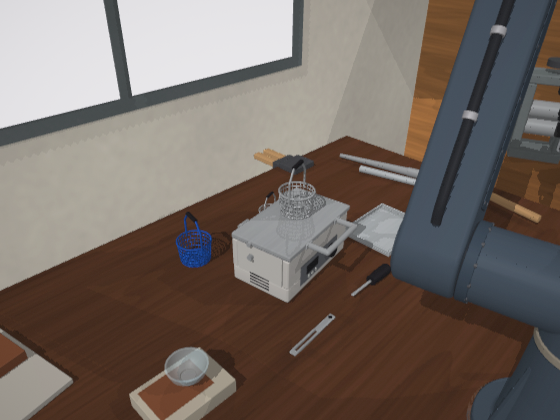

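The scene view shows the cleaner at about (263,230), the tray at (178,223), and three baskets:
- a large steel one on the lid, (250,212) in scene and (297,200) in side
- a small steel one behind the cleaner, (223,293) in scene
- a blue one, (313,300) in scene and (194,248) in side

The steel one on the lid fits: it isn't blue, and it's the larger of the two steel ones. I'll confirm it in a crop and measure.

```bash
cat > h.py <<'E'
import numpy as np, cv2
from scipy.spatial.transform import Rotation as R
from workcell import get_state, capture, close_job, grip_depth
def rot(c):
    q=np.array(c["rotation"]); return R.from_quat(q[[1,2,3,0]]).as_matrix()
def pts(c):
    v,u=np.mgrid[:420,:560]; K=c["mtx"]; z=c["z_map"]
    p=np.stack([(u-K[0,2])/K[0,0]*z,(v-K[1,2])/K[1,1]*z,z],-1)
    return p@rot(c).T+np.array(c["xyz"])
def rect(m,P):
    xy=P[m][:,:2].astype(np.float32); (c,s,a)=cv2.minAreaRect(xy*1000); return np.round(c,1),np.round(s,1),round(a,2),m.sum()
E
python3 - <<'E'
from h import *
for n in("scene","side"):
    c=dict(np.load(n+".npz")); P=pts(c); z=P[...,2]; ok=c["z_map"]>0
    reg=ok&(abs(P[...,1])<.5)&(P[...,0]>.3)&(P[...,0]<.95)
    m=reg&(abs(z-.128)<.004)
    m=cv2.morphologyEx(m.astype(np.uint8),cv2.MORPH_OPEN,np.ones((3,3)))
    k,l,st,ce=cv2.connectedComponentsWithStats(m)
    for i in range(1,k):
        if st[i,4]>200: print(n,"lid",rect(l==i,P),np.median(z[l==i]))
    hsv=cv2.cvtColor(c["img"],cv2.COLOR_RGB2HSV)
    m=reg&(z<.05)&(z>-.01)&(hsv[...,1]<90)&(hsv[...,2]>70)
    m=cv2.morphologyEx(m.astype(np.uint8),cv2.MORPH_OPEN,np.ones((2,2)))
    k,l,st,ce=cv2.connectedComponentsWithStats(m)
    for i in range(1,k):
        if st[i,4]>60: print(n,"low",ce[i].round(),rect(l==i,P),np.median(z[l==i]).round(4))
    m=reg&(z>.20)&(z<.27)
    v=c["img"].max(2)
    m2=m&(v<90); print(n,"sleeve",m.sum(),m2.sum())
    for q in np.argwhere(m2)[::4]: print(q[::-1],P[tuple(q)].round(4),v[tuple(q)])
s=cv2.imread("pics/side.png")[130:310,150:390]; t=cv2.imread("pics/scene.png")[160:340,160:400]
cv2.imwrite("pics/crop.png",np.vstack([cv2.resize(t[:140],None,fx=2,fy=2),cv2.resize(s[:150],None,fx=2,fy=2)]))
E
```

```text
scene lid (array([548.7, -43.1]), array([204.5, 245.9]), 8.78, np.int64(3161)) 0.1288048085074911
scene low [182. 227.] (array([ 822.5, -182.6]), array([900.3, 232.5]), 21.56, np.int64(3054)) 0.0045
scene low [320. 204.] (array([394.9, 116.3]), array([23.7, 83.7]), 6.29, np.int64(159)) 0.0027
scene low [396. 224.] (array([796.3, 261.9]), array([165.4, 885.7]), 75.83, np.int64(1031)) 0.029
scene low [395. 215.] (array([466.1, 329.6]), array([48.3, 60.9]), 84.02, np.int64(168)) 0.042
scene low [266. 266.] (array([910.3,   7.3]), array([602.6, 256.5]), 7.9, np.int64(831)) 0.0202
scene low [463. 299.] (array([938.9, 335.9]), array([148.8, 733.3]), 56.9, np.int64(921)) 0.0127
scene low [224. 295.] (array([ 726.9, -134.9]), array([70.4, 64.6]), 13.39, np.int64(489)) 0.0041
scene low [ 93. 356.] (array([1020.2, -184. ]), array([624.4, 110.4]), 64.3, np.int64(1510)) 0.0197
scene sleeve 129 50
[255 192] [ 0.5776 -0.051   0.2484] 85
[250 193] [ 0.5811 -0.0627  0.2479] 74
[254 193] [ 0.5819 -0.0529  0.2494] 67
[245 194] [ 0.5863 -0.0739  0.2494] 73
[249 194] [ 0.5868 -0.0641  0.2505] 65
[253 19
[... 1237 characters left out ...]
299 161] [ 0.5863 -0.074   0.2464] 34
[303 161] [ 0.5832 -0.0832  0.2444] 41
[300 162] [ 0.5802 -0.0703  0.2475] 29
[296 163] [ 0.5853 -0.0636  0.2457] 45
[300 163] [ 0.5814 -0.0718  0.2443] 27
[295 164] [ 0.5826 -0.0576  0.2464] 45
[299 164] [ 0.579  -0.066   0.2448] 26
[303 164] [ 0.5884 -0.0897  0.2333] 88
[297 165] [ 0.5767 -0.0572  0.2464] 28
[302 165] [ 0.5899 -0.0883  0.2309] 84
[296 166] [ 0.5763 -0.0538  0.2454] 28
[302 166] [ 0.5913 -0.09    0.2274] 71
[293 167] [ 0.5787 -0.0473  0.2445] 30
[297 167] [ 0.5747 -0.0552  0.2432] 28
[294 168] [ 0.5744 -0.0457  0.2444] 67
[303 168] [ 0.5931 -0.0957  0.22  ] 71
[295 169] [ 0.5716 -0.0458  0.243 ] 44
[294 171] [ 0.5732 -0.0446  0.2383] 82
```

View pics/crop.png

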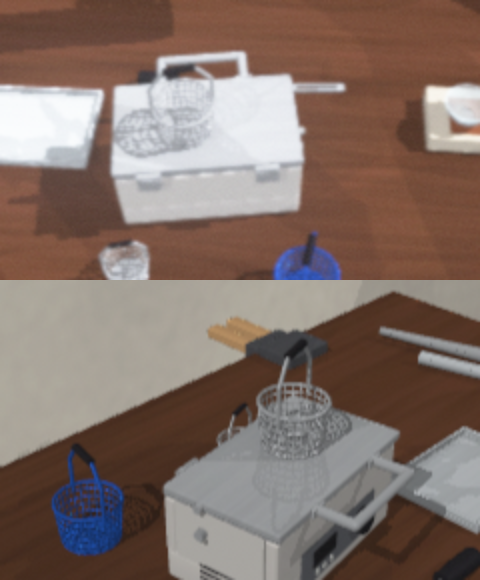

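The crop confirms it: the larger, uncoloured wire basket stands on the lid, its black sleeve at scene (249,194). Next I'll fit the lid, bar, tray and sleeve more tightly.

```bash
python3 - <<'E'
from h import *
for n in("scene","side"):
    c=dict(np.load(n+".npz")); P=pts(c); z=P[...,2]; ok=c["z_map"]>0
    reg=ok&(abs(P[...,1])<.5)&(P[...,0]>.3)&(P[...,0]<.95)
    m0=reg&(abs(z-.128)<.005)
    m=cv2.morphologyEx(m0.astype(np.uint8),cv2.MORPH_OPEN,np.ones((13,13)))>0
    print(n,"lid",rect(m&m0,P))
    b=reg&(abs(z-.124)<.01)&(P[...,0]<.475)&(P[...,0]>.4)&(abs(P[...,1]+.04)<.2)
    q=P[b]; a=np.deg2rad(9.2); e=np.array([np.cos(a),np.sin(a)]); f=np.array([-e[1],e[0]])
    X=q[:,:2]@e; Y=q[:,:2]@f
    h=np.histogram(X,bins=np.arange(X.min(),X.max()+.004,.004)); print("front x' hist",h[0],h[1][0].round(4),"lidframe; x of scene lid front")
    s=X<X.min()+.014; print("bar",s.sum(),np.median(X[s]).round(4),X[s].min().round(4),X[s].max().round(4),Y[s].min().round(4),Y[s].max().round(4), np.polyfit(q[s,1],q[s,0],1))
    q=P[m0][:,:2]; print("lid extents X",np.percentile(q@e,[.2,1,99,99.8]).round(4),"Y",np.percentile(q@f,[.2,1,99,99.8]).round(4))
    hsv=cv2.cvtColor(c["img"],cv2.COLOR_RGB2HSV)
    m=reg&(z<.022)&(z>-.005)&(hsv[...,1]<90)&(hsv[...,2]>70)&(abs(P[...,0]-.5)<.15)&(abs(P[...,1]+.28)<.13)
    k,l,st,ce=cv2.connectedComponentsWithStats(m.astype(np.uint8)); i=1+st[1:,4].argmax()
    print(n,"tray",ce[i],rect(l==i,P))
    v=c["img"].max(2); m2=reg&(z>.238)&(z<.256)&(v<(95 if n=="scene" else 60)); q=P[m2]
    vx,vy,x0,y0=cv2.fitLine(q[:,:2].astype(np.float32),cv2.DIST_HUBER,0,.01,.01).ravel()
    print("sleeve",q.mean(0).round(4),(q.min(0)+q.max(0))/2,np.rad2deg(np.arctan2(vy,vx)),np.ptp(q@np.array([vx,vy,0])),q[:,2].max())
E
```

```text
scene lid (array([567.9, -41. ]), array([153.3, 243.2]), 8.72, np.int64(1888))
front x' hist [19 52 89 18  8  5  5  4  6  5  1] 0.4298 lidframe; x of scene lid front
bar 176 0.4385 0.4298 0.4435 -0.1917 -0.0694 [-0.15311593  0.44429731]
lid extents X [0.4325 0.4354 0.6351 0.6385] Y [-0.2529 -0.2511 -0.0121 -0.0095]
scene tray [182.99712 226.81728] (array([ 518.2, -280.2]), array([258.2, 260.7]), 89.65, np.int64(3125))
sleeve [ 0.5848 -0.0642  0.2466] [ 0.58427945 -0.06478647  0.24537423] -76.819885 0.0343141830763892 0.250541668211564
side lid (array([567.4, -36.2]), array([166.2, 247.1]), 9.47, np.int64(3094))
front x' hist [124  85  44  20  23  17  10  12  11  10   3] 0.429 lidframe; x of scene lid front
bar 266 0.4333 0.429 0.443 -0.191 -0.0664 [-0.15170711  0.44017145]
lid extents X [0.4298 0.4318 0.6276 0.6338] Y [-0.2508 -0.2474 -0.0086 -0.0067]
side tray [377.9733409  228.29892229] (array([ 529.5, -302.6]), array([141.4, 226.2]), 21.9, np.int64(1763))
sleeve [ 0.5798 -0.0634  0.2449] [ 0.58023195 -0.06466582  0.24423882] -73.8662 0.039905676987764455 0.24752890376100573
```

```bash
python3 - <<'E'
from h import *
for n in("scene","side"):
    c=dict(np.load(n+".npz")); P=pts(c); z=P[...,2]; ok=c["z_map"]>0
    hsv=cv2.cvtColor(c["img"],cv2.COLOR_RGB2HSV)
    m=ok&(z<.02)&(z>-.004)&(hsv[...,1]<70)&(hsv[...,2]>110)&(abs(P[...,0]-.5)<.15)&(P[...,1]>-.42)&(P[...,1]<-.13)
    mm=(cv2.morphologyEx(m.astype(np.uint8),cv2.MORPH_OPEN,np.ones((5,5)))>0)&m
    k,l,st,ce=cv2.connectedComponentsWithStats(mm.astype(np.uint8)); i=1+st[1:,4].argmax()
    print(n,"tray",ce[i],rect(l==i,P), P[l==i].mean(0))
    K=c["mtx"];r=rot(c)
    # hull corners -> ray on z=.014
    h=cv2.findContours((l==i).astype(np.uint8),cv2.RETR_EXTERNAL,cv2.CHAIN_APPROX_NONE)[0][0]
    q=cv2.approxPolyDP(cv2.convexHull(h),6,True)[:,0]
    for u in q:
        d=r@np.array([(u[0]-K[0,2])/K[0,0],(u[1]-K[1,2])/K[1,1],1]); t=(.012-c["xyz"][2])/d[2]; print(u,(np.array(c["xyz"])+t*d).round(3))
E
```

```text
scene tray [177.07391131 223.08469836] (array([ 490.4, -319.6]), array([196.3, 160.6]), 89.99, np.int64(2503)) [ 0.49743249 -0.31651125  0.00568719]
[153 204] [ 0.433 -0.409  0.012]
[210 204] [ 0.422 -0.229  0.012]
[203 243] [ 0.571 -0.22   0.012]
[142 241] [ 0.575 -0.4    0.012]
side tray [380.09042553 227.43882979] (array([ 514.3, -309.2]), array([106.3, 225.2]), 21.85, np.int64(1504)) [ 0.50829828 -0.31190279  0.00360834]
[378 205] [ 0.568 -0.388  0.012]
[403 213] [ 0.496 -0.401  0.012]
[388 254] [ 0.424 -0.217  0.012]
[355 235] [ 0.526 -0.226  0.012]
[358 219] [ 0.565 -0.291  0.012]
```

>>> jog_arm([
  [[0.0255,0.037,0.005],5.96],
  [[0.0255,0.037,0.005],5.96],
  [[0.0255,0.037,0.005],5.96],
  [[0.0255,0.037,0.005],5.96],
  [[0.0255,0.037,0.005],5.96],
  [[0.0255,0.037,0.005],5.96],
  [[0.0255,0.037,0.005],5.96],
  [[0.0255,0.037,0.005],5.96],
  [[0.0255,0.037,0.005],5.96],
  [[0.0255,0.037,0.005],5.96],
  [[0.0255,0.037,0.005],5.96],
  [[0.0255,0.037,0.005],5.96],
  [[0.0255,0.037,0.005],5.96],
  [[0.0255,0.037,0.005],5.96],
  [[0,0,0],0],
], claw=-1)

```text
time: 1.6
eef_pos: [0.5855, -0.0601, 0.3016]
eef_rot: [0.001, 0.608, 0.794, 0.001]
contact_force: [-0.4, -0.6, -0.5]
finger_gap: 0.0855
finger_force: 0.0
```

```bash
python3 - <<'E'
from h import *
c=capture("wrist"); np.savez("wrist",**c); P=pts(c); z=P[...,2]; v=c["img"].max(2)
cv2.imwrite("pics/w1.png",c["img"][:,:,::-1])
m=(c["z_map"]>0)&(z>.232)&(z<.258)&(np.hypot(P[...,0]-.582,P[...,1]+.064)<.05)
print(m.sum(),np.percentile(v[m],[5,50,95]) if m.any() else 0)
for mm in (m,m&(v<90)):
    q=P[mm]
    if len(q)>5:
        vx,vy,x0,y0=cv2.fitLine(q[:,:2].astype(np.float32),cv2.DIST_HUBER,0,.01,.01).ravel()
        print(q.mean(0),(q.min(0)+q.max(0))/2,np.rad2deg(np.arctan2(vy,vx)),q[:,2].max())
m0=(c["z_map"]>0)&(abs(z-.128)<.006); print("lid",rect(m0,P),np.median(z[m0]))
E
```

```text
1402 [ 38.05  48.   220.  ]
[ 0.57975491 -0.06227545  0.24597784] [ 0.58068001 -0.06577694  0.24129392] -72.06371 0.2505170846554119
[ 0.5804434  -0.06467037  0.2477282 ] [ 0.58045395 -0.06557664  0.24607828] -72.14245 0.2505170846554119
lid (array([603. , -33.9]), array([323.7, 249.1]), 8.63, np.int64(48109)) 0.12882449194625178
```

View pics/w1.png

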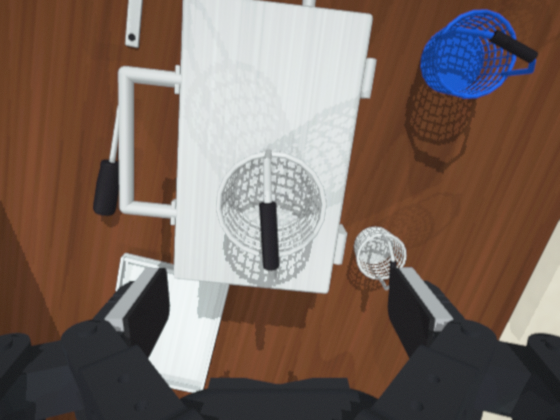

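The wrist view shows the sleeve at (269,235), the basket well inside the opening, and the handle bar at x≈127. Descending onto the sleeve.

>>> jog_arm([
  [[-0.0045,-0.0045,-0.012],3],
  [[0,0,-0.025],0],
  [[0,0,-0.025],0],
  [[0,0,-0.015],0],
  [[0,0,0],0],
])

```text
time: 2.15
eef_pos: [0.5756, -0.0699, 0.2215]
eef_rot: [-0.003, 0.591, 0.806, -0.001]
contact_force: [0.4, 0.9, -0.1]
finger_gap: 0.0853
finger_force: 0.0
```

>>> jog_arm([
  [[0,0,0],0],
  [[0,0,0],0],
  [[0,0,0],0],
  [[0,0,0],0],
  [[0,0,0],0],
  [[0,0,0],0],
  [[0,0,0],0],
  [[0,0,0],0],
], claw=1, squeeze=40)

```text
time: 2.95
eef_pos: [0.579, -0.0693, 0.2249]
eef_rot: [0.001, 0.59, 0.807, 0.0]
contact_force: [0.5, -0.2, 4.1]
finger_gap: 0.0085
finger_force: 39.1
```

```bash
python3 - <<'E'
from h import *
c=dict(np.load("wrist.npz")); P=pts(c); z=P[...,2]
reg=(c["z_map"]>0)&(z>.11)&(z<.135)&(P[...,0]<.60)
u=np.arange(560)[None]; w=np.arange(420)[:,None]
b=reg&(u>115)&(u<138)&(w>95)&(w<190); q=P[b]
print("bar mid",q.mean(0),q.min(0),q.max(0),q[:,2].max(),np.polyfit(q[:,1],q[:,0],1))
b=reg&(u>112)&(u<180)&(w>60)&(w<222); q=P[b][:,:2]
m=(c["z_map"]>0)&(abs(z-.128)<.006)&(u>178)&(u<375)&(w<292)
m=(cv2.morphologyEx(m.astype(np.uint8),cv2.MORPH_OPEN,np.ones((9,9)))>0)&m
L=P[m][:,:2]
for a in (8.5,9):
    a=np.deg2rad(a); e=np.array([np.cos(a),np.sin(a)]); f=np.array([-e[1],e[0]])
    print("bar X",np.percentile(q@e,[.5,2]),"Y",np.percentile(q@f,[.5,99.5]),"lid X",np.percentile(L@e,[.3,2,98,99.7]),"Y",np.percentile(L@f,[.3,99.7]))
E
```

```text
bar mid [ 0.45089455 -0.05917746  0.12729236] [ 0.43947158 -0.10106473  0.12127168] [ 0.46143237 -0.01989359  0.13078722] 0.13078721737943144 [-0.14603717  0.44225244]
bar X [0.43012721 0.43109115] Y [-0.188834   -0.06174902] lid X [0.48124949 0.48490182 0.62730151 0.63458435] Y [-0.24547449 -0.00478705]
bar X [0.42917622 0.42998738] Y [-0.19291737 -0.06591644] lid X [0.4807333  0.48400171 0.62623422 0.63367896] Y [-0.25024015 -0.0098308 ]
```

>>> jog_arm([
  [[0,0,0.005],0],
  [[0,0,0.01],0],
  [[0,0,0.015],0],
  [[0,0,0.015],0],
  [[-0.003,-0.008,0.005],0],
  [[-0.006,-0.018,0],0],
  [[-0.009,-0.028,0],0],
  [[-0.009,-0.028,0],0],
  [[-0.009,-0.028,0],0],
  [[-0.009,-0.028,0],0],
  [[-0.009,-0.028,0],0],
  [[-0.009,-0.028,0],0],
  [[-0.009,-0.028,0],0],
  [[-0.0065,-0.018,0],0],
  [[-0.003,-0.008,0],0],
  [[0,0,0],0],
  [[0,0,0],0],
])

```text
time: 4.65
eef_pos: [0.4967, -0.3164, 0.274]
eef_rot: [-0.001, 0.59, 0.807, 0.0]
contact_force: [-0.5, 0.3, -2.3]
finger_gap: 0.0085
finger_force: 39.0
```

```bash
python3 - <<'E'
from h import *
s=get_state(); print(s["time"],s["eef_pos"],s["finger_gap"],s["contact_force"])
a,b=capture("scene"),capture("side")
np.savez("scene2",**a)
P=pts(b);m=(b["z_map"]>0)&(P[...,2]>.13)&(P[...,2]<.27)&(np.hypot(P[...,0]-.5,P[...,1]+.317)<.06)
print(P[m].min(0),P[m].max(0),m.sum(), np.percentile(P[m],[1,50],axis=0))
cv2.imwrite("pics/lift.png",np.vstack([x["img"][100:330,80:480,::-1] for x in(a,b)]))
E
```

```text
4.65 [ 0.4966931  -0.31642039  0.27404613] 0.008540610259099931 [-0.49697666  0.34457192 -2.29870463]
[ 0.48463235 -0.33749827  0.17748751] [ 0.53797088 -0.26846349  0.2336517 ] 308 [[ 0.48578525 -0.33495208  0.17805789]
 [ 0.51491479 -0.2847303   0.2020299 ]]
```

View pics/lift.png

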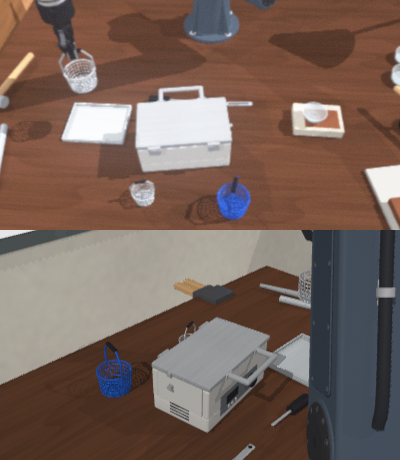

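The basket hangs upright and free over the tray, near crop pixel (80,75) in the scene view. Lowering it.

>>> jog_arm([
  [[0,0,-0.01],0],
  [[0,0,-0.02],0],
  [[0,0,-0.025],0],
  [[0,0,-0.03],0],
  [[0,0,-0.03],0],
  [[0,0,-0.025],0],
  [[0,0,-0.015],0],
  [[0,0,-0.008],0],
  [[0,0,0],0],
  [[0,0,-0.003],0],
  [[0,0,-0.002],0],
  [[0,0,-0.002],0],
  [[0,0,0],0],
])

```text
time: 6.05
eef_pos: [0.497, -0.3173, 0.1046]
eef_rot: [0.0, 0.59, 0.807, -0.0]
contact_force: [0.4, -0.8, -1.6]
finger_gap: 0.0089
finger_force: 38.9
```

>>> jog_arm([
  [[0,0,-0.0015],0],
  [[0,0,-0.001],0],
  [[0,0,-0.001],0],
  [[0,0,0],0],
  [[0,0,0],0],
])

```text
time: 6.55
eef_pos: [0.497, -0.3173, 0.1009]
eef_rot: [0.0, 0.59, 0.807, 0.0]
contact_force: [0.2, -1.4, -1.0]
finger_gap: 0.0084
finger_force: 39.1
```

>>> jog_arm([
  [[0,0,-0.001],0],
  [[0,0,0],0],
  [[0,0,0],0],
])

```text
time: 6.85
eef_pos: [0.4977, -0.3176, 0.1006]
eef_rot: [0.001, 0.59, 0.807, 0.0]
contact_force: [1.4, 0.4, 5.6]
finger_gap: 0.0086
finger_force: 39.6
```

```bash
python3 - <<'E'
from h import *
s=get_state(); print(s["time"],s["eef_pos"],s["contact_force"])
E
```

```text
6.85 [ 0.49773326 -0.31759336  0.10063776] [1.42953464 0.39897213 5.61291223]
```

The basket is on the tray floor, with the force up to +5.6 N. Releasing and rising.

>>> jog_arm([
  [[0,0,0],0],
  [[0,0,0],0],
  [[0,0,0],0],
  [[0,0,0],0],
], claw=0.1)

```text
time: 7.25
eef_pos: [0.4966, -0.3171, 0.0994]
eef_rot: [-0.0, 0.59, 0.807, -0.0]
contact_force: [-0.1, 0.5, -0.1]
finger_gap: 0.0384
finger_force: 0.0
```

>>> jog_arm([
  [[0,0,0.01],0],
  [[0,0,0.02],0],
  [[0,0,0.03],0],
  [[0,0,0.04],0],
  [[0,0,0.035],0],
  [[0,0,0.01],0],
  [[0,0,0],0],
  [[0,0,0],0],
])

```text
time: 8.05
eef_pos: [0.4962, -0.3166, 0.2438]
eef_rot: [-0.001, 0.59, 0.807, 0.0]
contact_force: [-0.5, 0.3, 0.4]
finger_gap: 0.0384
finger_force: 0.0
```

```bash
python3 - <<'E'
from h import *
s=get_state(); print(s["time"],s["eef_pos"],s["contact_force"],s["finger_gap"])
a=capture("wrist"); b=capture("scene"); np.savez("scene3",**b)
P=pts(b); z=P[...,2]; ok=b["z_map"]>0
m=ok&(z>.045)&(z<.065)&(np.hypot(P[...,0]-.5,P[...,1]+.317)<.06); print("rim z~.059",cv2.minEnclosingCircle(P[m][:,:2].astype(np.float32)),z[m].max())
m=ok&(z>.10)&(z<.13)&(np.hypot(P[...,0]-.5,P[...,1]+.317)<.05); print("sleeve",P[m].mean(0) if m.any() else 0,z[m].max() if m.any() else 0)
cv2.imwrite("pics/placed.png",np.hstack([a["img"][:,100:460,::-1],cv2.resize(b["img"][140:280,120:320,::-1],None,fx=2,fy=3)]))
# lid plane/edges
m=ok&(abs(z-.128)<.006)&(abs(P[...,1]+.04)<.16)&(P[...,0]>.4)&(P[...,0]<.72)
for k in(3,11):
    o=(cv2.morphologyEx(m.astype(np.uint8),cv2.MORPH_OPEN,np.ones((k,k)))>0)&m; print(k,rect(o,P))
E
```

```text
8.05 [ 0.49615817 -0.31655487  0.24383055] [-0.47528193  0.27205278  0.42099342] 0.03841310985494389
rim z~.059 ((0.5001226663589478, -0.31336522102355957), 0.041830796748399734) 0.06374293082927962
sleeve [ 0.50171252 -0.31238758  0.11846043] 0.12767022923487958
3 (array([547.7, -43.5]), array([209.8, 246. ]), 8.76, np.int64(4458))
11 (array([570.3, -41.1]), array([162.7, 244. ]), 9.41, np.int64(4041))
```

View pics/placed.png

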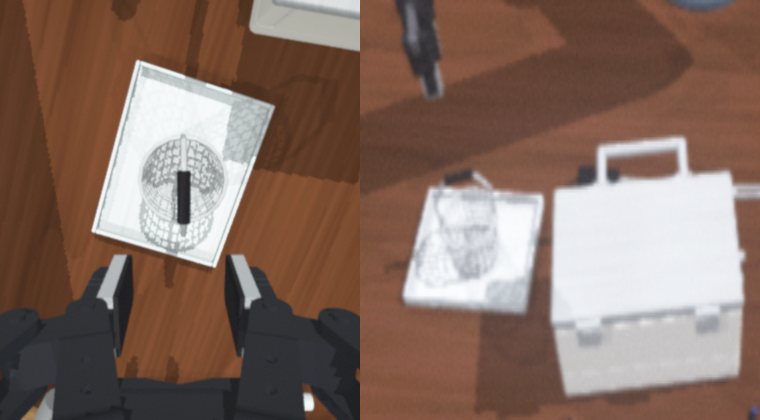

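The basket stands upright inside the tray, wrist crop (183,180), with its rim centre at (0.500, −0.313). Next, the lid bar.

>>> jog_arm([
  [[-0.0035,0.02,0],-1.1],
  [[-0.006,0.035,0],-1.1],
  [[-0.008,0.045,0],-1.1],
  [[-0.008,0.045,0],-1.1],
  [[-0.008,0.045,0],-1.1],
  [[-0.006,0.035,-0.01],-1.1],
  [[-0.0035,0.022,-0.02],-1.1],
  [[-0.0017,0.01,-0.02],-1.1],
  [[0,0,0],0],
  [[0,0,0],0],
])

```text
time: 9.15
eef_pos: [0.4519, -0.0602, 0.1941]
eef_rot: [-0.001, 0.65, 0.76, -0.0]
contact_force: [-0.0, -0.7, 0.9]
finger_gap: 0.0385
finger_force: 0.0
```

```bash
python3 - <<'E'
from h import *
s=get_state(); print(s["time"],s["eef_pos"],s["eef_rot"],s["contact_force"],s["finger_gap"])
c=capture("wrist"); P=pts(c); z=P[...,2]; ok=c["z_map"]>0
cv2.imwrite("pics/w3.png",c["img"][:,:,::-1])
m=ok&(z>.115)&(z<.135)&(P[...,0]>.40)&(P[...,0]<.70)&(abs(P[...,1]+.04)<.17)
a=np.deg2rad(8.9); e=np.array([np.cos(a),np.sin(a)]); f=np.array([-e[1],e[0]])
X=P[...,:2]@e; Y=P[...,:2]@f
b=m&(X<.46)&(abs(Y+.13)<.04); q=P[b]
print("bar",b.sum(),np.percentile(X[b],[1,50,99]) if b.any() else 0,q.mean(0),np.polyfit(q[:,1],q[:,0],1),np.percentile(z[b],[50,98]))
l=m&(X>.465)&(abs(Y+.13)<.1)&(z>.122); print("lid front/back",np.percentile(X[l],[.5,1,2,98,99,99.5]),np.median(z[l]))
w=m&(X>.49)&(X<.62); print("Y",np.percentile(Y[w],[.5,99.5]))
E
```

```text
9.15 [ 0.45194922 -0.060242    0.19406829] [-1.00497478e-03  6.50231994e-01  7.59734897e-01 -4.79403554e-04] [-0.01521695 -0.66462197  0.89116916] 0.03851351511872552
bar 2491 [0.42874084 0.43470484 0.44028251] [ 0.4491596  -0.05934688  0.12758408] [-0.15567245  0.43992093] [0.12789727 0.12971434]
lid front/back [0.47196404 0.47724524 0.4799664  0.60840883 0.61280009 0.61597104] 0.12876307891873925
Y [-0.23297547 -0.01075701]
```

View pics/w3.png

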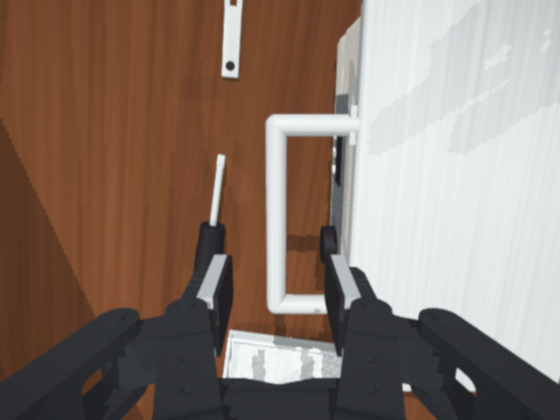

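The bar, vertical at x≈276, lies centred between the fingers, and the rear finger clears the lid edge at x≈355. Descending and gripping.

>>> jog_arm([
  [[-0.001,0,-0.015],0],
  [[0,0,-0.025],0],
  [[0,0,-0.025],0],
  [[0,0,-0.015],0],
  [[0,0,-0.01],0],
  [[0,0,0],0],
  [[0,0,0],0],
])

```text
time: 9.9
eef_pos: [0.452, -0.0609, 0.1053]
eef_rot: [0.001, 0.651, 0.759, 0.0]
contact_force: [0.0, -0.9, 0.6]
finger_gap: 0.0378
finger_force: 0.0
```

>>> jog_arm([
  [[0,0,0],0],
  [[0,0,0],0],
  [[0,0,0],0],
  [[0,0,0],0],
  [[0,0,0],0],
], claw=1, squeeze=30)

```text
time: 10.4
eef_pos: [0.4502, -0.0606, 0.1056]
eef_rot: [-0.0, 0.65, 0.76, -0.001]
contact_force: [-4.3, -2.4, 5.2]
finger_gap: 0.0109
finger_force: 29.3
```

```bash
python3 - <<'E'
from h import *
s=get_state(); print(s["time"],s["eef_pos"],s["contact_force"],s["finger_gap"])
E
```

```text
10.4 [ 0.45021667 -0.06056826  0.10557856] [-4.32009492 -2.41744611  5.16628308] 0.01090815195678024
```

```bash
python3 - <<'E'
import numpy as np
th=np.deg2rad([0,2,5,9,13,17,21,25,28,30, 32,35,39,43,47,51,55,58,60, 62,65,69,73,77,80,82])
X=.197*(1-np.cos(th)); Z=.197*np.sin(th)
for t,a,b in zip(th[1:],np.diff(X),np.diff(Z)): print(round(np.rad2deg(t)),f"[[{a*.988:.4f}, {a*.155:.4f}, {b:.4f}], 0],")
E
```

```text
2 [[0.0001, 0.0000, 0.0069], 0],
5 [[0.0006, 0.0001, 0.0103], 0],
9 [[0.0017, 0.0003, 0.0136], 0],
13 [[0.0026, 0.0004, 0.0135], 0],
17 [[0.0035, 0.0006, 0.0133], 0],
21 [[0.0044, 0.0007, 0.0130], 0],
25 [[0.0053, 0.0008, 0.0127], 0],
28 [[0.0045, 0.0007, 0.0092], 0],
30 [[0.0033, 0.0005, 0.0060], 0],
32 [[0.0035, 0.0005, 0.0059], 0],
35 [[0.0056, 0.0009, 0.0086], 0],
39 [[0.0082, 0.0013, 0.0110], 0],
43 [[0.0089, 0.0014, 0.0104], 0],
47 [[0.0096, 0.0015, 0.0097], 0],
51 [[0.0103, 0.0016, 0.0090], 0],
55 [[0.0108, 0.0017, 0.0083], 0],
58 [[0.0085, 0.0013, 0.0057], 0],
60 [[0.0058, 0.0009, 0.0035], 0],
62 [[0.0059, 0.0009, 0.0033], 0],
65 [[0.0091, 0.0014, 0.0046], 0],
69 [[0.0125, 0.0020, 0.0054], 0],
73 [[0.0128, 0.0020, 0.0045], 0],
77 [[0.0131, 0.0021, 0.0036], 0],
80 [[0.0100, 0.0016, 0.0021], 0],
82 [[0.0067, 0.0011, 0.0011], 0],
```

>>> jog_arm([
  [[0.0001,0,0.0069],0],
  [[0.0006,0.0001,0.0103],0],
  [[0.0017,0.0003,0.0136],0],
  [[0.0026,0.0004,0.0135],0],
  [[0.0035,0.0006,0.0133],0],
  [[0.0044,0.0007,0.013],0],
  [[0.0053,0.0008,0.0127],0],
  [[0.0045,0.0007,0.0092],0],
  [[0.0033,0.0005,0.006],0],
  [[0,0,0],0],
])

```text
time: 11.4
eef_pos: [0.4748, -0.0567, 0.2044]
eef_rot: [-0.001, 0.65, 0.76, -0.002]
contact_force: [-5.9, -5.7, 1.4]
finger_gap: 0.011
finger_force: 29.3
```

```bash
python3 - <<'E'
from h import *
s=get_state(); print(s["time"],s["eef_pos"],s["contact_force"],s["ft_torque"],s["finger_gap"])
E
```

```text
11.4 [ 0.4748311  -0.0566556   0.20438526] [-5.86740656 -5.65108831  1.43727007] [-0.90281849  1.21455897 -0.01998762] 0.011049996003222526
```

>>> jog_arm([
  [[0.0035,0.0005,0.0059],0],
  [[0.0056,0.0009,0.0086],0],
  [[0.0082,0.0013,0.011],0],
  [[0.0089,0.0014,0.0104],0],
  [[0.0096,0.0015,0.0097],0],
  [[0.0103,0.0016,0.009],0],
  [[0.0108,0.0017,0.0083],0],
  [[0.0085,0.0013,0.0057],0],
  [[0.0058,0.0009,0.0035],0],
  [[0,0,0],0],
])

```text
time: 12.4
eef_pos: [0.5466, -0.0456, 0.2793]
eef_rot: [-0.0, 0.65, 0.76, -0.002]
contact_force: [-11.1, -2.3, 16.2]
finger_gap: 0.0109
finger_force: 30.9
```

```bash
python3 - <<'E'
from h import *
s=get_state(); print(s["time"],s["eef_pos"],s["contact_force"],s["ft_torque"],s["finger_gap"])
E
```

```text
12.4 [ 0.54657444 -0.04557785  0.27929171] [-11.06363562  -2.30128822  16.17463776] [-0.52664244  1.83899733 -0.00844573] 0.01086376453505391
```

>>> jog_arm([
  [[-0.0005,0,0.001],0],
  [[0.0059,0.0009,0.0033],0],
  [[0.0091,0.0014,0.0046],0],
  [[0.0125,0.002,0.0054],0],
  [[0.0128,0.002,0.0045],0],
  [[0.0131,0.0021,0.0036],0],
  [[0.01,0.0016,0.0021],0],
  [[0.0067,0.0011,0.0011],0],
  [[0,0,0],0],
  [[0,0,0],0],
])

```text
time: 13.4
eef_pos: [0.619, -0.0343, 0.3026]
eef_rot: [0.002, 0.651, 0.759, 0.001]
contact_force: [-1.3, -2.5, 5.5]
finger_gap: 0.0103
finger_force: 31.4
```

```bash
cat > ang.py <<'E'
from h import *
s=get_state(); print(s["time"],s["eef_pos"],s["contact_force"],s["ft_torque"],s["finger_gap"],s["joint_vel"].round(3))
a=np.deg2rad(8.9); e=np.array([np.cos(a),np.sin(a)]); f=np.array([-e[1],e[0]])
for n in("scene","side"):
    c=capture(n); P=pts(c); X=P[...,:2]@e; Y=P[...,:2]@f; z=P[...,2]
    m=(c["z_map"]>0)&(z>.14)&(z<.265)&(abs(Y+.13)<.115)&(X>.56)&(X<.70)
    # keep the lid face: plane fit X = p z + q + r Y, with rejection
    g=np.c_[z[m],Y[m],np.ones(m.sum())]; x=X[m]; k=np.ones(len(x),bool)
    for _ in range(8):
        p=np.linalg.lstsq(g[k],x[k],rcond=None)[0]; r=x-g@p; k=abs(r)<max(.004,1.5*np.median(abs(r)))
    print(n,m.sum(),k.sum(),"angle deg",90+np.rad2deg(np.arctan(p[0])),"yawslope",p[1],"X at z=.122,Y=-.13",p[0]*.122-.13*p[1]+p[2],"std",r[k].std())
    cv2.imwrite(f"pics/now_{n}.png",c["img"][:,:,::-1])
E
python3 ang.py
```

```text
13.4 [ 0.61899689 -0.03425212  0.30263717] [-1.28287709 -2.50554685  5.51869131] [-0.44011325  0.31548686 -0.01719563] 0.010256018295091833 [-0.002 -0.001  0.006 -0.     0.    -0.001]
scene 3658 3654 angle deg 82.38263190808573 yawslope 0.0007594655862177557 X at z=.122,Y=-.13 0.638837640268757 std 0.001208158144823308
side 2902 2902 angle deg 82.469432390547 yawslope 0.002165777043687811 X at z=.122,Y=-.13 0.6265488878560048 std 0.0008722047350695146
```

Both views agree on 82.4°, so 7.6° remain.

>>> jog_arm([
  [[0.005,0.0008,0.0006],0],
  [[0.0075,0.0012,0.0006],0],
  [[0.007,0.0011,0.0004],0],
  [[0.004,0.0006,0.0001],0],
  [[0.0021,0.0003,0],0],
  [[0,0,0],0],
  [[0,0,0],0],
  [[0,0,0],0],
  [[0,0,0],0],
])

```text
time: 14.4
eef_pos: [0.6444, -0.0303, 0.3038]
eef_rot: [0.001, 0.651, 0.759, 0.0]
contact_force: [-1.1, -2.8, 5.8]
finger_gap: 0.0107
finger_force: 31.8
```

```bash
python3 ang.py
```

```text
14.4 [ 0.6443545  -0.03028241  0.30379769] [-1.08971079 -2.83568082  5.82859406] [-0.44025981  0.40556888  0.01594139] 0.010686830604479176 [-0.002  0.    -0.001  0.002 -0.     0.   ]
scene 3159 3159 angle deg 89.86685514820891 yawslope 0.000488460860846196 X at z=.122,Y=-.13 0.6386615297228225 std 0.0009991066410844933
side 3303 3303 angle deg 90.00970725862692 yawslope 0.0017818363763750789 X at z=.122,Y=-.13 0.6266889127792127 std 0.0010161937613705446
```

View pics/now_scene.png

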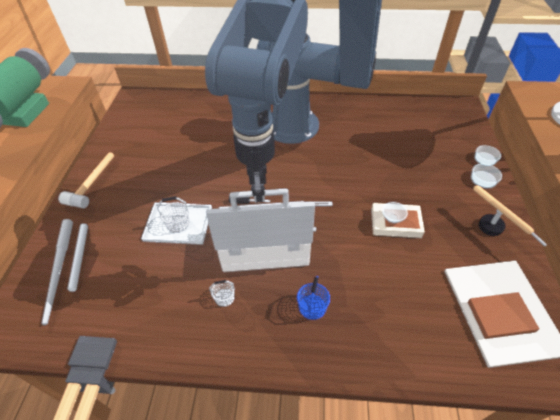

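The lid stands straight up, held by its bar at (260,195). The basket is in the tray at (172,215), and the bystanders look untouched. Handing in.

```bash
python3 -c "
from h import *
print(close_job())"
```

```text
the job is handed in; nothing more can be done
None
```

The basket stands upright in the drip tray, and I handed the job in at about 14.5 s with the gripper holding the lid by its bar at about 90° (89.9° and 90.0° in the two camera views).

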